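# Add the second slotted weight to the mosaic glue press

## Robot

A 7-joint arm with a two-finger parallel gripper is mounted at the origin on the work surface. World frame = base frame: x ahead of the robot, y to its left, z up, the work surface at z = 0. Lengths are in mm, angles in rad, forces in N, time in s.
With the tool pointing down it reaches from about 400 to 875 mm from the base axis. Payload 4.4 kg.
Tool frame: the origin (TCP) lies midway between the tips of the shut fingers; the grasp point (between the pads) lies ctrl.grip_depth behind it (ctrl.grip_depth is the distance from the TCP to the grasp point, in mm); z points along the fingers, y is the line along which they close (so a half turn about z gives the same grasp; the last joint's range is limited). The gripper opens to 85 mm and grips with 20 to 120 N. Pads are 22 mm wide; open, the fingers measure 114 mm over their backs; the gripper's body (76 mm by 85 mm) begins 54 mm behind the grasp point. The pads swing forward as they close: fully open they stand 13 mm farther back than shut.
Start: joints at [1.205, 0.628, 0.038, 1.517, -0.027, 0.996, -0.02], TCP at [191.992, -621.013, 231.313] pointing down, gripper open.
Joint ranges: [-3.06, 3.06], [-0.37, 2.12], [-1.25, 1.32], [0.18, 2.47], [-1.1, 4.24], [0.23, 1.98], [-2.94, 2.94]. Speed limits (rad/s): [2.57, 2.57, 3.14, 3.14, 3.14, 3.14, 3.14].

## Interface

Orientations are given as [roll, pitch, yaw] about the fixed x, y, z axes, in that order (R = Rz(yaw) Ry(pitch) Rx(roll)).
In Python, from cell import ctrl gives the robot as it stands.
- The arm moves only by the tool carry_out, never from a script. Its argument "deltas" is one flat list of numbers, 7 for each row, row after row: the turn, a rotation vector about the tool's x, y, z in degrees, then the shift along the tool's x, y, z in m, then the closure, from -1 (fully open) to 1 (shut). In form: [wx, wy, wz, dx, dy, dz, claw, wx, wy, wz, dx, dy, dz, claw, ...]. A call has 1 to 12 rows; each row shifts and turns the commanded pose from where the row before left it, along the tool's axes as they then stand; what a row does not reach is not made up. A row lasts 1/8 s, in which the tool goes at most 62.5 mm and 10.7 degrees, less where a joint would pass 70% of its speed; a pose out of reach is approached as far as the arm can. A call with a gripper value outside its range is refused whole. The fingers move at their own pace and stop on an object; the grip force is fixed at half the most. Time passes only in rows, so rows that do not move let the fingers close. It gives the time, the measured TCP pose, the force, the opening and the grip force at its end, in the units of the state.
- ctrl.read_state(): the state, without advancing time (a new reading comes with each control period).
- ctrl.get_image(name): name is "scene" or "top" or "wrist"; returns the picture (384x512x3 uint8, red, green, blue); there is no depth.
- ctrl.calibration(name): a dict with "mtx" (3x3 intrinsics, pixels), "R" (3x3) and "t" (3): a world point X has camera coordinates R X + t. Camera axes: x right, y down, z forward; pixel columns grow to the right and rows downward; lengths in mm; the calibration is good to about 2 mm. A picture is of the moment at which its call begins: read the wrist's pose just before it. calibration takes no time and is no camera call; for the wrist camera it gives the pose at the moment of the call.
- ctrl.finish_job(): hands the job in; it is judged then, once.
The state is a dict: "clock": time; "qpos": joint angles; "qd": joint speeds; "tau": joint torques, N m; "eef_pos": TCP position; "tool_rot": TCP orientation; "force": force on the tool from outside, world axes, zero at the start; "torque": the same for the moment, N m; "width": finger opening in mm; "gripper_force": force on a finger pad.
Only numpy, scipy, OpenCV 4.12 (cv2) and the standard library are available. Lean on these libraries where they do the work, as an engineer would, in place of code of your own. Each camera call takes 0.05 s, during which the arm holds its last target. There are 200 camera calls.

## Task

Slide the loose slotted weight sideways onto the stem of the glue press, slot first and from the open front or back between the posts, then turn it roughly a quarter turn, either way, feeling with light pressure until the pin of the weight below drops into one of its holes. Let go with it lying flat on the lower weight; be gentle with the press, and leave the bottle, jar and tub alone.

Things in the scene. Friction and masses are not known exactly. Their poses are not given: they have to be found in the camera images.
- weight: Loose steel slotted disc on the table, 60 mm across, 14 mm thick, about 0.3 kg. Origin: centre of its underside, z up. A slot 13 mm wide runs from a flat end at x = -5.5 mm out through the rim along +x. Two rim flats at y = +-28 mm, 21 mm long, are for gripping from above across y, low on the rim. A 6 mm pin with a bevelled tip stands 5 mm up from its top at x = -19 mm.
- weight_hole (a point): Underside centre of one of the loose weight's two square through holes, 9 mm wide, at y = +19 mm; the twin is at y = -19 mm (both x = 0). Either one takes the lower weight's 6 mm pin, with 1.5 mm of play each way. Axes as the weight's.
- press: Fixed glue press: plywood board 160 (x) by 200 (y) by 18 mm with a mosaic panel on it (top at 30 mm) and two posts 96 mm high at y = +-80 mm, at most 22 mm across. Origin: centre of the board's underside, z up. Its front, -x, is open, and so is its back, +x. In the middle a spindle stands on a rubber cushion: foot plate, first weight, stem, head. The press takes 20 N at most.
- stem (a point): Point on the stem's axis at the underside of its head, 94 mm above the table, axes as the press's. The stem is 10 mm thick; the round head is 24 mm across and 12 mm high (94 to 106 mm). The spindle gives downward like a spring of 2 N per mm, for up to 12 mm, and resists turning with about 0.16 N m; sideways it is rigid.
- lower (a point): Point on the stem's axis, fixed to the press, at the upper face of the first weight (62 mm high), which has the loose one's shape and cannot come off. Its 6 mm pin, 19 mm from the axis, reaches 67 mm. The pin points to the press's -x, its slot to +x, but turned by up to 0.6 rad either way: a turn that the readings do not show. A weight not over the pin sits 5 mm too high or tilts.
- glue: Bystander: white glue bottle with an orange cap, 54 mm across, 150 mm high. Origin: centre of its underside.
- jar: Bystander: green glass jar with a metal lid, 72 mm across, 85 mm high. Origin: centre of its underside.
- tub: Bystander: open beige plastic tub, 90 by 110 mm, 45 mm high. Origin: centre of its underside.
There are look-alikes about, which are no part of the job. Leave any pink or red look-alike of the weight alone.

How it is judged:
By the outcome, as a careful person would: the job done as asked, in the order asked, and still so for the second after the job is handed in, with the robot touching nothing.
It also fails if it takes over 72 s, if anything falls off the work surface, if the arm or the gripper's body presses on something with over 40 N, if the wrist force passes 120 N, or if a joint passes its speed limit or range.

## Working session

There is one attempt and no reset: what is moved stays moved. The work goes in short steps, Python scripts to look and compute and a tool call to move; the robot and the scene stay as the last step left them, time stands still between calls to the robot, and variables do not carry over. Pictures are saved under pics/ and viewed, at most 11 in all, crops included, and the job is handed in when it is done.

Besides the shell and the picture viewer there is one more tool, called after "Emit:" as name(argument=value, ...), one argument or row to a line, values as JSON. carry_out: Moves the arm, as the interface text tells. Its arguments: {"type":"object","properties":{"deltas":{"type":"array"}},"required":["deltas"]}

```bash
mkdir -p pics; ls; python3 - <<'E'
from cell import ctrl
import cv2,numpy as np
s=ctrl.read_state(); print({k:np.round(v,3).tolist() for k,v in s.items()}, ctrl.grip_depth)
ims=[]
for n in("scene","top"):
    im=ctrl.get_image(n)[:,:,::-1].copy(); cv2.imwrite(f"pics/{n}0.png",im)
    c=ctrl.calibration(n); print(n,np.round(c["mtx"],1).tolist(),np.round(c["R"],3).tolist(),np.round(c["t"],1).tolist())
E
```

```text
pics
{'clock': 0.0, 'qpos': [1.205, 0.629, 0.038, 1.518, -0.027, 0.996, -0.02], 'qd': [0.001, 0.0, -0.001, 0.002, -0.0, 0.0, 0.001], 'tau': [-0.0, -56.34, 1.226, -19.345, 0.011, 0.011, -0.0], 'eef_pos': [191.805, -620.403, 230.387], 'tool_rot': [-3.14, 0.0, 0.3], 'force': [0.781, 0.115, -0.356], 'torque': [-0.013, 0.003, 0.014], 'gripper_force': 0.0, 'width': 85.333} 18.700000000000003
scene [[464.0, 0.0, 252.5], [0.0, 464.0, 186.5], [0.0, 0.0, 1.0]] [[0.439, 0.899, -0.0], [0.496, -0.242, -0.834], [-0.749, 0.366, -0.552]] [-245.3, -239.5, 1418.7]
top [[428.8, 0.0, 258.7], [0.0, 428.8, 190.6], [0.0, 0.0, 1.0]] [[0.029, -1.0, -0.008], [-0.996, -0.028, -0.087], [0.087, 0.011, -0.996]] [-1.2, 633.6, 833.9]
```

View pics/scene0.png

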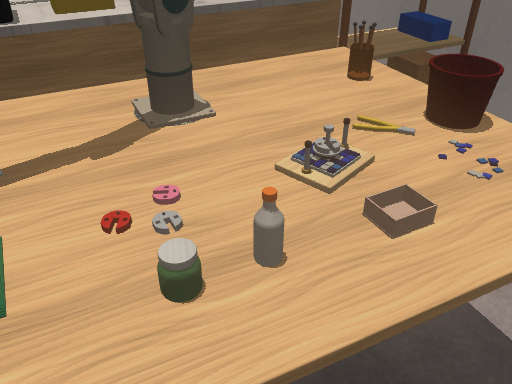

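View pics/top0.png

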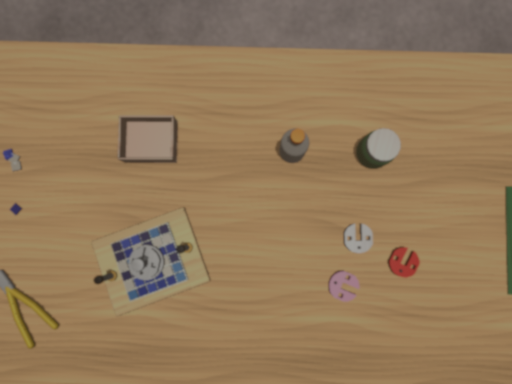

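The weight is the grey disc at top-view (358,238) with its slot toward the top of the image. The press is at (150,262) with posts at about (108,277) and (185,247), and pink and red look-alikes lie near the weight. I'll zoom in on both.

```bash
python3 - <<'E'
import cv2,numpy as np
t=cv2.imread("pics/top0.png"); s=cv2.imread("pics/scene0.png")
a=cv2.resize(t[205:315,85:215],(520,440),interpolation=cv2.INTER_CUBIC)
b=cv2.resize(t[215:265,335:383],(240,250),interpolation=cv2.INTER_CUBIC)
c=cv2.resize(s[110:190,270:380],(0,0),fx=2.5,fy=2.5,interpolation=cv2.INTER_CUBIC)
o=np.zeros((445,800,3),np.uint8); o[:440,:520]=a; o[:250,525:765]=b; o[245:445,525:800]=c
cv2.imwrite("pics/z1.png",o)
E
```

```text
(no output)
```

View pics/z1.png

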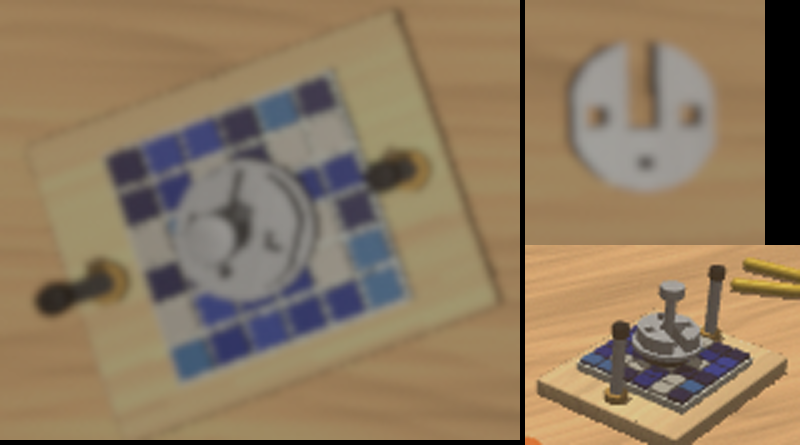

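The zoom shows the board corners clearly. The loose weight's slot points up, with its pin mark at the bottom and holes at the sides. I'll measure both and pick a wrist viewpoint over the press to read the lower pin.

```bash
cat > h.py <<'E'
import cv2,numpy as np
from cell import ctrl
def ray(c,uv,z):
    uv=np.atleast_2d(uv).astype(float)
    d=np.c_[(uv-c["mtx"][:2,2])/[c["mtx"][0,0],c["mtx"][1,1]],np.ones(len(uv))]@c["R"]
    o=-c["R"].T@c["t"]
    return o+d*((z-o[2])/d[:,2])[:,None]
def proj(c,X):
    p=(np.atleast_2d(X)@c["R"].T+c["t"])@c["mtx"].T
    return p[:,:2]/p[:,2:]
E
python3 - <<'E'
from h import *
c={k:np.array(v,float) for k,v in ctrl.calibration("top").items()}
t=cv2.imread("pics/top0.png")
P=lambda a:np.array(a,float)/4+[85,205]
W=lambda a:(np.array(a,float)-[525,0])/5+[335,215]
cor=ray(c,P([(27,148),(397,10),(498,300),(125,438)]),18); print("board",cor.round(1),cor.mean(0).round(1))
print("sides",[round(float(np.linalg.norm(cor[i]-cor[(i+1)%4])),1) for i in range(4)])
e=(cor[0]-cor[1]+cor[3]-cor[2])/2; print("press y dir deg",np.degrees(np.arctan2(e[1],e[0])))
pt=ray(c,P([(55,298),(383,176)]),96);print("posttops",pt.round(1),pt.mean(0),np.linalg.norm(pt[0]-pt[1]),np.degrees(np.arctan2(*(pt[0]-pt[1])[[1,0]])))
print("head",ray(c,P([(213,238)]),106).round(1))
# weight
sub=t[215:265,335:383]; hsv=cv2.cvtColor(sub,cv2.COLOR_BGR2HSV)
m=((hsv[...,1]<50)&(hsv[...,2]>110)).astype(np.uint8)
k=max(cv2.findContours(m,0,1)[0],key=cv2.contourArea); hu=cv2.convexHull(k)
w=ray(c,hu[:,0]+[335,215],14)[:,:2].astype(np.float32)
print("w circ",cv2.minEnclosingCircle(w),cv2.minAreaRect(w))
h=ray(c,W([(597,116),(690,114)]),14);print("holes",h.round(1),h.mean(0),np.linalg.norm(h[0]-h[1]),"ydir",np.degrees(np.arctan2(*(h[0]-h[1])[[1,0]])))
s=ray(c,W([(640,50),(644,120),(645,162)]),14);print("slot",s.round(1))
q=ctrl.calibration("wrist");print({k:np.round(v,3).tolist() for k,v in q.items()})
E
```

```text
board [[520.7 350.7  18. ]
 [595.6 167.   18. ]
 [452.3 110.1  18. ]
 [379.2 292.9  18. ]] [487.  230.2  18. ]
sides [198.4, 154.2, 196.9, 152.9]
press y dir deg 111.98788878829382
posttops [[456.7 302.8  96. ]
 [516.2 155.7  96. ]] [486.48285581 229.27219912  96.        ] 158.6693769681125 112.01193862091219
head [[486.8 229.3 106. ]]
w circ ((544.8934326171875, -185.63604736328125), 30.406845092773438) ((544.3986206054688, -185.95941162109375), (56.172454833984375, 56.7088737487793), 1.6537466049194336)
holes [[ 543.4 -168.6   14. ]
 [ 545.3 -206.1   14. ]] [ 544.36163609 -187.35300779   14.        ] 37.48127266520155 ydir 92.89625457348468
slot [[ 570.5 -185.7   14. ]
 [ 542.4 -187.6   14. ]
 [ 525.6 -188.1   14. ]]
{'mtx': [[325.613, 0.0, 253.323], [0.0, 325.613, 187.05], [0.0, 0.0, 1.0]], 'R': [[0.296, -0.955, -0.002], [-0.909, -0.282, 0.306], [-0.292, -0.089, -0.952]], 't': [-648.747, -39.794, 380.473]}
```

Emit:
carry_out(
  deltas=[0,0,7.1,0,0,0,-1,0,0,7.1,0,0,0,-1,0,0,0,0.0375,-0.0415,0.0031,-1,0,0,0,0.0375,-0.0415,0.0031,-1,0,0,0,0.0375,-0.0415,0.0031,-1,0,0,0,0.0375,-0.0415,0.0031,-1,0,0,0,0.0375,-0.0415,0.0031,-1,0,0,0,0.0375,-0.0415,0.0031,-1,0,0,0,0.0375,-0.0415,0.0031,-1,0,0,0,0.0375,-0.0415,0.0031,-1,0,0,0,0.0375,-0.0415,0.0031,-1,0,0,0,0.0375,-0.0415,0.0031,-1],
)

```text
clock: 1.6
eef_pos: [545.7, -185.5, 200.0]
tool_rot: [-3.142, 0.0, 0.052]
force: [0.6, -1.0, -0.4]
width: 85.7
gripper_force: 0.0
```

```bash
python3 - <<'E'
from h import *
import pickle
ctrl.get_image("wrist")
s=ctrl.read_state(); c=ctrl.calibration("wrist"); im=ctrl.get_image("wrist")[:,:,::-1]
cv2.imwrite("pics/w1.png",im); pickle.dump((s,c),open("w1.pkl","wb")); print(np.round(s["eef_pos"],1))
E
```

```text
[ 551.6 -176.   199.5]
```

Emit:
carry_out(
  deltas=[0,0,-9.5,0,0,0,-1,0,0,-9.5,0,0,0,-1,0,0,0,0,-0.051,0,-1,0,0,0,0,-0.051,0,-1,0,0,0,0,-0.051,0,-1,0,0,0,0,-0.051,0,-1,0,0,0,0,-0.051,0,-1,0,0,0,0,-0.051,0,-1,0,0,0,0,-0.051,0,-1,0,0,0,0,-0.051,0,-1,0,0,0,0,0,0,-1],
)

```text
clock: 3.08
eef_pos: [390.5, 194.9, 200.3]
tool_rot: [-3.14, 0.0, 0.392]
force: [-0.2, -1.5, 0.1]
width: 85.3
gripper_force: 0.0
```

```bash
python3 - <<'E'
from h import *
import pickle
ctrl.get_image("wrist")
s=ctrl.read_state(); c=ctrl.calibration("wrist"); im=ctrl.get_image("wrist")[:,:,::-1]
cv2.imwrite("pics/w2.png",im); pickle.dump((s,c),open("w2.pkl","wb")); print(np.round(s["eef_pos"],1),s["tool_rot"])
a=cv2.imread("pics/w1.png")
cv2.imwrite("pics/z2.png",np.hstack([cv2.resize(a,(400,300)),cv2.resize(im,(400,300))]))
print(proj(c,[[487,229.5,62],[487,229.5,100]]))
E
```

```text
[391.5 192.4 200.2] [-3.14149881e+00  3.60865710e-04  3.87809977e-01]
[[255.99851113  51.24041053]
 [256.44006749  46.21284117]]
```

View pics/z2.png

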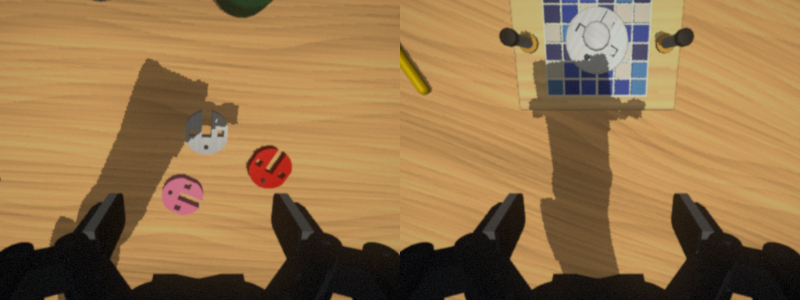

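The left view shows the weight at about (267,168) in full pixels, partly in shadow. The right view shows the press with the stem near (253,50). I'll zoom in on both.

```bash
python3 - <<'E'
import cv2,numpy as np
a=cv2.imread("pics/w1.png")[135:205,230:300]; b=cv2.imread("pics/w2.png")[0:100,205:305]
f=lambda i,n:cv2.convertScaleAbs(cv2.resize(i,(n,n),interpolation=cv2.INTER_CUBIC),alpha=1.1)
o=np.zeros((500,800,3),np.uint8); o[:280,:280]=f(a,280); o[:,300:800]=f(b,500); cv2.imwrite("pics/z3.png",o)
E
```

```text
(no output)
```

View pics/z3.png

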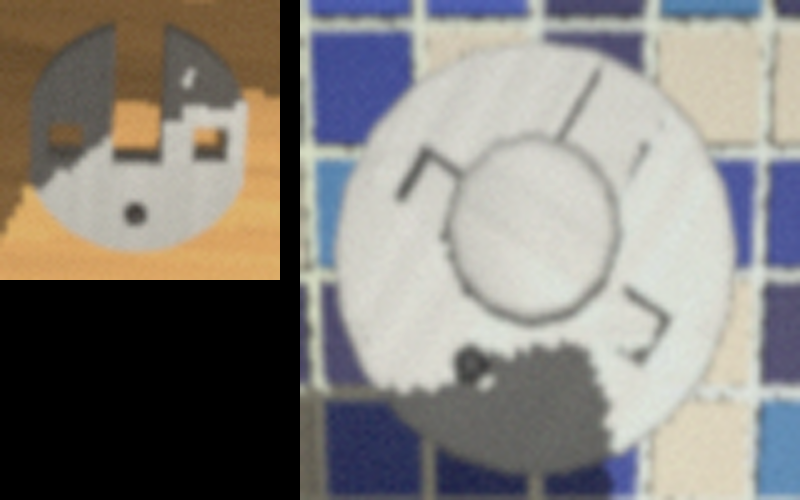

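```bash
python3 - <<'E'
from h import *
import pickle
s,c=pickle.load(open("w2.pkl","rb")); s1,c1=pickle.load(open("w1.pkl","rb"))
ang=lambda v:round(float(np.degrees(np.arctan2(v[1],v[0]))),1)
B=lambda a:(np.array(a,float)-[300,0])/5+[205,0]
A=lambda a:np.array(a,float)/4+[230,135]
ce=ray(c,B([(536,258)]),62)[0]; hd=ray(c,B([(534,229)]),106)[0]
pin=ray(c,B([(471,362)]),66)[0]; print("disc",ce,"head",hd,"pin",pin,np.linalg.norm((pin-ce)[:2]),ang(pin-ce),ang(pin-hd))
# holes corners
h=ray(c,B([(425,150),(668,320)]),62); print("outer hole corners",h,ang(h[0]-h[1]),h.mean(0))
sl=ray(c,B([(600,70),(558,138)]),62); print("slot edge",ang(sl[0]-sl[1]))
w=ray(c1,A([(66,138),(210,140),(135,213),(137,155)]),14)
print("w holes",w[:2].mean(0),np.linalg.norm(w[0]-w[1]),ang(w[0]-w[1]),"pin",w[2],"slotend",w[3],ang(w[:2].mean(0)-w[2]))
r=ray(c1,A([(30,150),(245,150),(140,250)]),14);print(r)
E
```

```text
disc [485.60312825 232.21113497  62.        ] head [485.49444768 232.30935133 106.        ] pin [467.01356246 235.89280835  66.        ] 18.950637857583647 168.8 169.0
outer hole corners [[493.55440828 254.27959813  62.        ]
 [485.08303342 208.94096678  62.        ]] 79.4 [489.31872085 231.61028246  62.        ]
slot edge -11.9
w holes [ 545.26395471 -186.47408054   14.        ] 37.485208473185395 92.9 pin [ 525.04204766 -187.16870087   14.        ] slotend [ 540.94653794 -186.53228845   14.        ] 2.0
[[ 540.48386179 -158.55657568   14.        ]
 [ 544.1191866  -214.54084344   14.        ]
 [ 514.76941503 -189.25829807   14.        ]]
```

Emit:
carry_out(
  deltas=[0,0,9.65,0,0,0,-1,0,0,9.65,0,0,0,-1,0,0,0,0.0166,0.0481,0.0175,-1,0,0,0,0.0166,0.0481,0.0175,-1,0,0,0,0.0166,0.0481,0.0175,-1,0,0,0,0.0166,0.0481,0.0175,-1,0,0,0,0.0166,0.0481,0.0175,-1,0,0,0,0.0166,0.0481,0.0175,-1,0,0,0,0.0166,0.0481,0.0175,-1,0,0,0,0.0166,0.0481,0.0175,-1,0,0,0,0,0,0,-1,0,0,0,0,0,0,-1],
)

```text
clock: 4.68
eef_pos: [541.6, -188.0, 60.0]
tool_rot: [-3.141, 0.001, 0.044]
force: [0.1, 0.5, -0.3]
width: 84.9
gripper_force: 0.0
```

```bash
python3 - <<'E'
from h import *
s=ctrl.read_state(); print(s["clock"],np.round(s["eef_pos"],2),np.degrees(s["tool_rot"]).round(2),np.round(s["qd"],3),np.round(s["qpos"],2),s["force"])
E
```

```text
4.675 [ 541.59 -188.01   59.98] [-1.7997e+02  8.0000e-02  2.5300e+00] [-0.037 -0.018 -0.02   0.012 -0.002 -0.002 -0.001] [ 0.28  0.76  0.01  1.87 -0.01  0.52 -1.23] [ 0.11806965  0.53067168 -0.30396744]
```

Emit:
carry_out(
  deltas=[0,0,0,0,0,0.012,-1,0,0,0,0,0,0.012,-1,0,0,0,0,0,0.011,-1,0,0,0,0,0,0,-1],
)

```text
clock: 5.18
eef_pos: [542.0, -186.2, 24.1]
tool_rot: [-3.141, 0.002, 0.047]
force: [0.4, 0.0, -0.2]
width: 85.5
gripper_force: 0.0
```

```bash
python3 - <<'E'
from h import *
s=ctrl.read_state(); print(s["clock"],np.round(s["eef_pos"],2),np.degrees(s["tool_rot"]).round(2),np.round(s["qd"],3),s["force"])
c=ctrl.calibration("wrist"); cv2.imwrite("pics/w3.png",ctrl.get_image("wrist")[:,:,::-1])
E
```

```text
5.175 [ 542.04 -186.22   24.1 ] [-1.7995e+02  1.3000e-01  2.7200e+00] [ 0.003 -0.019  0.002 -0.011 -0.001  0.007 -0.002] [ 0.42784325  0.00449926 -0.21511573]
```

View pics/w3.png

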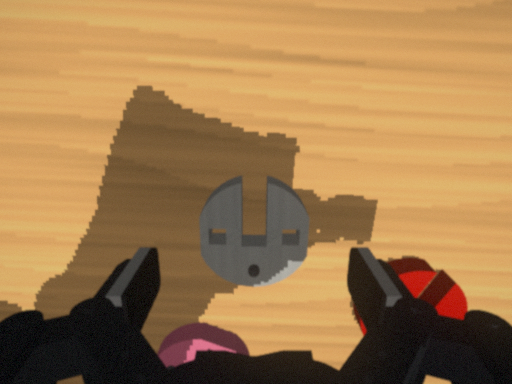

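The weight, seen at (255,232), lies centred between the fingers at columns 155 and 350, and the red disc at (420,300) is clear of the finger. Going down to grasp.

Emit:
carry_out(
  deltas=[0,0,0,0.003,0,0.008,-1,0,0,0,0,0,0.008,-1,0,0,0,0,0,0.007,-1,0,0,0,0,0,0,-1,0,0,0,0,0,0,1,0,0,0,0,0,0,1,0,0,0,0,0,0,1,0,0,0,0,0,0,1,0,0,0,0,0,0,1],
)

```text
clock: 6.35
eef_pos: [546.1, -186.8, 3.1]
tool_rot: [3.141, -0.001, 0.047]
force: [-1.4, 0.2, 5.5]
width: 53.9
gripper_force: 63.4
```

Emit:
carry_out(
  deltas=[0,0,0,0,0,-0.01,1,0,0,0,0,0,-0.03,1,0,0,0,0,0,-0.04,1,0,0,0,0,0,-0.02,1,0,0,0,0,0,0,1,0,0,0,0,0,0,1],
)

```text
clock: 7.1
eef_pos: [545.0, -186.5, 101.5]
tool_rot: [-3.141, 0.002, 0.047]
force: [-0.1, 0.2, -3.4]
width: 53.6
gripper_force: 64.4
```

```bash
python3 - <<'E'
from h import *
import pickle
s=ctrl.read_state(); print(s["clock"],np.round(s["eef_pos"],2),np.degrees(s["tool_rot"]).round(2),s["width"],np.round(s["force"],2))
c=ctrl.calibration("wrist"); im=ctrl.get_image("wrist")[:,:,::-1]; pickle.dump((s,c),open("w4.pkl","wb"))
cv2.imwrite("pics/w4.png",im); cv2.imwrite("pics/z4.png",cv2.resize(im[150:310,150:360],(0,0),fx=3.5,fy=3.5,interpolation=cv2.INTER_CUBIC))
E
```

```text
7.1 [ 545.02 -186.53  101.5 ] [-1.7997e+02  9.0000e-02  2.6700e+00] 53.61385943951716 [-0.06  0.22 -3.43]
```

View pics/z4.png

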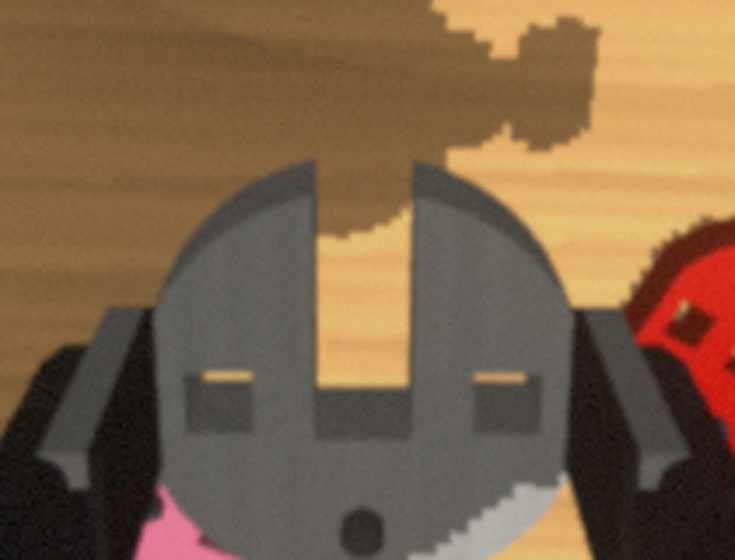

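```bash
python3 - <<'E'
from h import *
import pickle
s,c=pickle.load(open("w4.pkl","rb"))
A=lambda a:np.array(a,float)/3.5+150
for z in (112.5,):
    p=ray(c,A([(219,403),(508,403),(316,388),(411,388),(316,165),(413,165),(362,532)]),z)
    y=np.radians(2.67); t=p-s["eef_pos"]; tx=t[:,0]*np.cos(y)+t[:,1]*np.sin(y); ty=t[:,0]*np.sin(y)-t[:,1]*np.cos(y)
    print(np.c_[tx,ty].round(1), "mid holes",tx[:2].mean(),ty[:2].mean(),np.hypot(tx[0]-tx[1],ty[0]-ty[1]))
E
```

```text
[[ -1.6 -19.2]
 [ -1.6  18.9]
 [  0.7  -6.4]
 [  0.7   6.1]
 [ 31.7  -6. ]
 [ 31.7   5.9]
 [-21.7  -0.3]] mid holes -1.5710623282579825 -0.15649966540117966 38.08377374008386
```

Emit:
carry_out(
  deltas=[0,0,2.7,0,0,-0.04,1,0,0,0,-0.0147,-0.0464,-0.001,1,0,0,0,-0.0147,-0.0464,-0.001,1,0,0,0,-0.0147,-0.0464,-0.001,1,0,0,0,-0.0147,-0.0464,-0.001,1,0,0,0,-0.0147,-0.0464,-0.001,1,0,0,0,-0.0147,-0.0464,-0.001,1,0,0,0,-0.0147,-0.0464,-0.001,1,0,0,0,-0.0147,-0.0464,-0.001,1,0,0,0,-0.0147,-0.0464,0,1,0,0,0,0,0,0,1,0,0,0,0,0,0,1],
)

```text
clock: 8.65
eef_pos: [413.3, 230.2, 149.5]
tool_rot: [3.14, 0.001, 0.0]
force: [-0.1, -0.5, -2.6]
width: 54.0
gripper_force: 65.3
```

Emit:
carry_out(
  deltas=[0,0,0,0,0,0.025,1,0,0,0,0,0,0.025,1,0,0,0,0,0,0.023,1,0,0,0,0,0,0,1,0,0,0,0,0,0,1,0,0,0,0,0,0,1],
)

```text
clock: 9.4
eef_pos: [414.5, 230.9, 78.2]
tool_rot: [-3.141, -0.002, -0.001]
force: [0.3, -0.1, -3.2]
width: 53.9
gripper_force: 65.3
```

```bash
python3 - <<'E'
from h import *
import pickle
s=ctrl.read_state(); print(s["clock"],np.round(s["eef_pos"],2),np.degrees(s["tool_rot"]).round(2),s["width"],np.round(s["force"],2),np.round(s["qd"],3))
c=ctrl.calibration("wrist"); im=ctrl.get_image("wrist")[:,:,::-1]; pickle.dump((s,c),open("w5.pkl","wb"))
cv2.imwrite("pics/w5.png",im); cv2.imwrite("pics/z5.png",cv2.resize(im[20:320,130:380],(0,0),fx=2,fy=2,interpolation=cv2.INTER_CUBIC))
E
```

```text
9.4 [414.53 230.87  78.2 ] [-1.7995e+02 -9.0000e-02 -6.0000e-02] 53.89892928859007 [ 0.35 -0.07 -3.16] [-0.004 -0.001 -0.005  0.003  0.    -0.004 -0.   ]
```

View pics/z5.png

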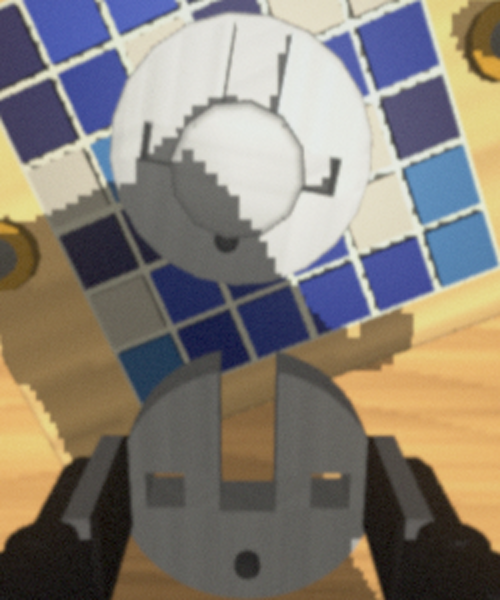

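```bash
python3 - <<'E'
from h import *
import pickle
s,c=pickle.load(open("w5.pkl","rb"))
A=lambda a:np.array(a,float)/2+[130,20]
print("head",ray(c,A([(239,169)]),106),"disc",ray(c,A([(241,149)]),62),"pin",ray(c,A([(228,243)]),66))
z=s["eef_pos"][2]-3+14
w=ray(c,A([(165,491),(330,491),(219,510),(275,510),(219,355),(276,355)]),z); print("holes mid",w[:2].mean(0),"slot",w[2:], np.linalg.norm(w[0]-w[1]))
E
```

```text
head [[485.85817438 232.47824752 106.        ]] disc [[487.75864591 232.53084157  62.        ]] pin [[466.212036   235.67987528  66.        ]]
holes mid [412.71334776 231.03117841  89.19765383] slot [[407.67974111 237.67070419  89.19765383]
 [407.67886997 224.62278406  89.19765383]
 [445.98305761 237.15168905  89.19765383]
 [445.9790649  224.89007762  89.19765383]] 38.056908215577266
```

Emit:
carry_out(
  deltas=[0,0,0,0.015,-0.0014,0.001,1,0,0,0,0.015,0,0,1,0,0,0,0.006,0,0,1,0,0,0,0.006,0,0,1,0,0,0,0.006,0,0,1,0,0,0,0,0,0,1],
)

```text
clock: 10.2
eef_pos: [462.2, 232.2, 76.3]
tool_rot: [-3.142, -0.0, -0.001]
force: [-0.7, 0.8, -3.4]
width: 53.3
gripper_force: 65.3
```

Emit:
carry_out(
  deltas=[0,0,0,0.006,0,0,1,0,0,0,0.006,0,0,1,0,0,0,0.006,0,0,1,0,0,0,0.004,0,0,1,0,0,0,0,0,0,1,0,0,0,0,0,0,1],
)

```text
clock: 10.95
eef_pos: [483.4, 232.2, 76.2]
tool_rot: [3.141, 0.001, -0.0]
force: [1.1, 0.7, -2.9]
width: 53.8
gripper_force: 65.3
```

Emit:
carry_out(
  deltas=[0,0,0,0.001,0,0,1,0,0,0,0.001,0,0,1,0,0,0,0.001,0,0,1,0,0,0,0,0,0,1],
)

```text
clock: 11.45
eef_pos: [486.9, 232.2, 76.3]
tool_rot: [-3.142, -0.0, -0.0]
force: [-0.4, -0.9, -3.7]
width: 53.8
gripper_force: 65.3
```

Emit:
carry_out(
  deltas=[0,0,0,0.001,0,0,1,0,0,0,0,0,0,1],
)

```text
clock: 11.7
eef_pos: [487.5, 232.2, 76.2]
tool_rot: [3.141, 0.0, -0.0]
force: [-0.4, 0.6, -2.6]
width: 54.0
gripper_force: 65.3
```

Emit:
carry_out(
  deltas=[0,0,0,0.001,0,0,1,0,0,0,0,0,0,1],
)

```text
clock: 11.95
eef_pos: [487.7, 232.2, 76.1]
tool_rot: [3.141, 0.002, -0.0]
force: [-3.5, -0.1, -2.7]
width: 53.8
gripper_force: 65.4
```

Emit:
carry_out(
  deltas=[0,0,0,0.001,0,0,1,0,0,0,0,0,0,1],
)

```text
clock: 12.2
eef_pos: [487.8, 232.2, 75.9]
tool_rot: [3.141, 0.004, 0.0]
force: [-6.1, 0.4, -2.1]
width: 53.9
gripper_force: 65.4
```

Emit:
carry_out(
  deltas=[0,0,0,-0.0028,0,0,1,0,0,0,0,0,0,1,0,0,-5,0,-0.00015,0,1,0,0,-10,0,-0.0003,0,1,0,0,-10,0,-0.0003,0,1,0,0,0,0,0,0,1,0,0,0,0,0,0,1],
)

```text
clock: 13.08
eef_pos: [487.6, 232.8, 76.4]
tool_rot: [3.141, -0.001, 0.432]
force: [0.3, -0.1, -2.3]
width: 54.0
gripper_force: 65.3
```

Emit:
carry_out(
  deltas=[0,0,-10,0,-0.0003,0,1,0,0,-10,0,-0.0003,0,1,0,0,-10,0,-0.0003,0,1,0,0,-10,0,-0.0003,0,1,0,0,-10,0,-0.0003,0,1,0,0,-5,0,-0.00015,0,1,0,0,0,0,0,0,1,0,0,0,0,0,0,1,0,0,0,0,0,0,1],
)

```text
clock: 14.2
eef_pos: [485.8, 234.1, 76.4]
tool_rot: [3.141, 0.0, 1.395]
force: [0.2, -0.1, -3.5]
width: 53.5
gripper_force: 65.3
```

```bash
python3 - <<'E'
from h import *
import pickle
s=ctrl.read_state(); print(s["clock"],np.round(s["eef_pos"],2),np.degrees(s["tool_rot"]).round(2),np.round(s["force"],2),np.round(s["torque"],3),np.round(s["qpos"],2))
c=ctrl.calibration("wrist"); im=ctrl.get_image("wrist")[:,:,::-1]; pickle.dump((s,c),open("w6.pkl","wb"))
cv2.imwrite("pics/w6.png",im); cv2.imwrite("pics/z6.png",cv2.resize(im[130:320,150:360],(0,0),fx=3,fy=3,interpolation=cv2.INTER_CUBIC))
E
```

```text
14.2 [485.8  234.1   76.35] [179.98   0.    79.91] [ 0.2  -0.13 -3.52] [-0.019 -0.035 -0.055] [-0.3   0.71 -0.3   1.95  0.39  0.53 -1.06]
```

View pics/z6.png

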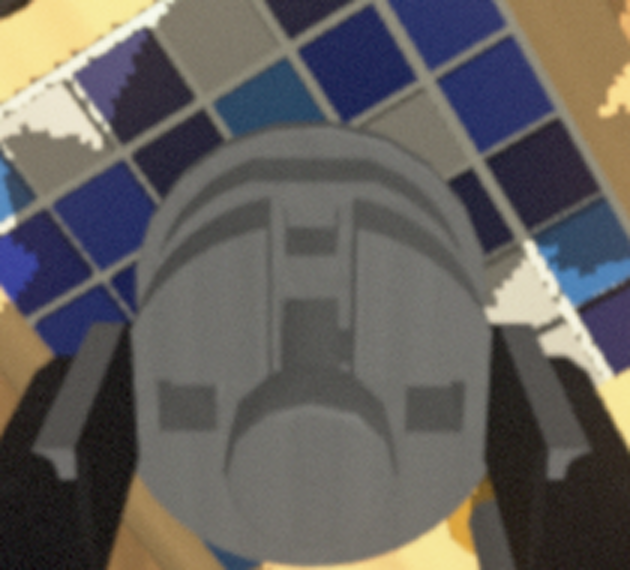

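The wrist view shows the lower weight's hole at (310,238) centred in the slot at column 312, so the turn angle is right. I'll lower it gently.

Emit:
carry_out(
  deltas=[0,0,0,0,0,0.003,1,0,0,0,0,0,0.002,1,0,0,0,0,0,0.001,1,0,0,0,0,0,0,1],
)

```text
clock: 14.75
eef_pos: [485.6, 234.0, 70.2]
tool_rot: [-3.141, 0.0, 1.396]
force: [0.2, 0.6, -3.5]
width: 53.9
gripper_force: 65.3
```

Emit:
carry_out(
  deltas=[0,0,0,0,0,0.001,1,0,0,0,0,0,0.001,1,0,0,0,0,0,0,1,0,0,0,0,0,0,1],
)

```text
clock: 15.25
eef_pos: [485.7, 234.1, 68.3]
tool_rot: [3.142, -0.0, 1.396]
force: [0.3, 0.1, -4.1]
width: 54.0
gripper_force: 65.3
```

Emit:
carry_out(
  deltas=[0,0,0,0,0,0.001,1,0,0,0,0,0,0.001,1,0,0,0,0,0,0,1,0,0,0,0,0,0,1],
)

```text
clock: 15.75
eef_pos: [485.7, 234.0, 66.3]
tool_rot: [3.142, -0.0, 1.396]
force: [-0.1, 0.4, -2.5]
width: 53.7
gripper_force: 65.3
```

Emit:
carry_out(
  deltas=[0,0,0,0,0,0.001,1,0,0,0,0,0,0,1,0,0,0,0,0,0,1],
)

```text
clock: 16.12
eef_pos: [485.7, 234.0, 65.3]
tool_rot: [-3.142, 0.0, 1.396]
force: [0.6, 0.4, -2.5]
width: 53.9
gripper_force: 65.3
```

Emit:
carry_out(
  deltas=[0,0,0,0,0,0.001,1,0,0,0,0,0,0,1,0,0,0,0,0,0,1],
)

```text
clock: 16.5
eef_pos: [485.8, 234.1, 64.4]
tool_rot: [3.141, -0.0, 1.396]
force: [0.1, 0.5, -2.2]
width: 53.7
gripper_force: 65.5
```

Emit:
carry_out(
  deltas=[0,0,0,0,0,0.0007,1,0,0,0,0,0,0,1,0,0,0,0,0,0,1],
)

```text
clock: 16.88
eef_pos: [485.7, 234.1, 63.7]
tool_rot: [3.141, -0.0, 1.396]
force: [-1.4, -0.9, 0.7]
width: 53.6
gripper_force: 65.6
```

Emit:
carry_out(
  deltas=[0,0,0,0,0,0,0.5,0,0,0,0,0,0,0.0,0,0,0,0,0,0,-0.5,0,0,0,0,0,0,-0.8,0,0,0,0,0,0,-0.8,0,0,0,0,0,0,-0.8],
)

```text
clock: 17.62
eef_pos: [485.7, 234.1, 63.7]
tool_rot: [3.141, -0.0, 1.396]
force: [-0.1, -0.2, 0.6]
width: 77.1
gripper_force: 0.0
```

```bash
python3 - <<'E'
from h import *
import pickle
s=ctrl.read_state(); print(s["clock"],np.round(s["eef_pos"],2),s["width"],np.round(s["force"],2))
c=ctrl.calibration("wrist"); im=ctrl.get_image("wrist")[:,:,::-1]
sc=ctrl.get_image("scene")[:,:,::-1]; 
a=cv2.resize(im[150:310,130:380],(440,282)); b=cv2.resize(sc[100:190,280:380],(320,288),interpolation=cv2.INTER_CUBIC)
o=np.zeros((290,770,3),np.uint8); o[:282,:440]=a;o[:288,445:765]=b; cv2.imwrite("pics/z7.png",o)
E
```

```text
17.625 [485.73 234.08  63.66] 77.10642038662881 [-0.06 -0.23  0.6 ]
```

View pics/z7.png

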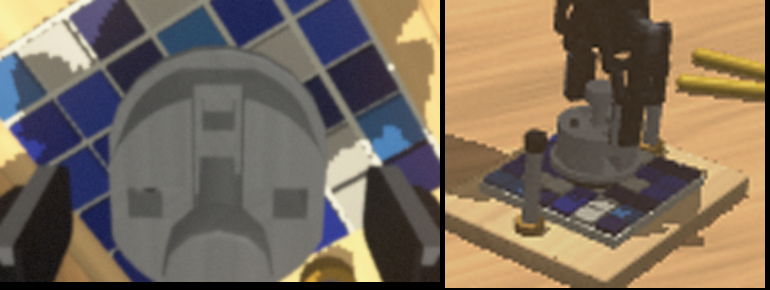

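Released: the weight lies flat, and the left hole at (145,195) shows the pin inside it. I'll retreat straight up and check.

Emit:
carry_out(
  deltas=[0,0,0,0,0,-0.01,-0.8,0,0,0,0,0,-0.02,-0.8,0,0,0,0,0,-0.04,-0.8,0,0,0,0,0,-0.05,-1,0,0,0,0,0,-0.03,-1,0,0,0,-0.04,0,0,-1,0,0,0,-0.03,0,0,-1,0,0,0,0,0,0,-1,0,0,0,0,0,0,-1,0,0,0,0,0,0,-1],
)

```text
clock: 18.98
eef_pos: [473.6, 166.5, 213.9]
tool_rot: [3.141, -0.001, 1.398]
force: [-0.4, 0.4, -1.3]
width: 85.5
gripper_force: 0.0
```

```bash
python3 - <<'E'
from h import *
s=ctrl.read_state(); print(s["clock"],np.round(s["eef_pos"],2),s["width"],np.round(s["force"],2))
c=ctrl.calibration("wrist"); im=ctrl.get_image("wrist")[:,:,::-1]; sc=ctrl.get_image("scene")[:,:,::-1]
u,v=np.clip(proj(c,[[486,232,76]])[0].astype(int),[50,40],[460,340]); print(u,v)
a=cv2.resize(im[max(v-50,0):v+50,u-50:u+50],(400,400),interpolation=cv2.INTER_CUBIC); b=cv2.resize(sc[110:190,280:380],(395,316),interpolation=cv2.INTER_CUBIC)
o=np.zeros((400,800,3),np.uint8); o[:,:400]=a;o[:316,405:]=b; cv2.imwrite("pics/z8.png",o)
E
```

```text
18.975 [473.64 166.48 213.87] 85.48720848782658 [-0.43  0.37 -1.34]
254 97
```

View pics/z8.png

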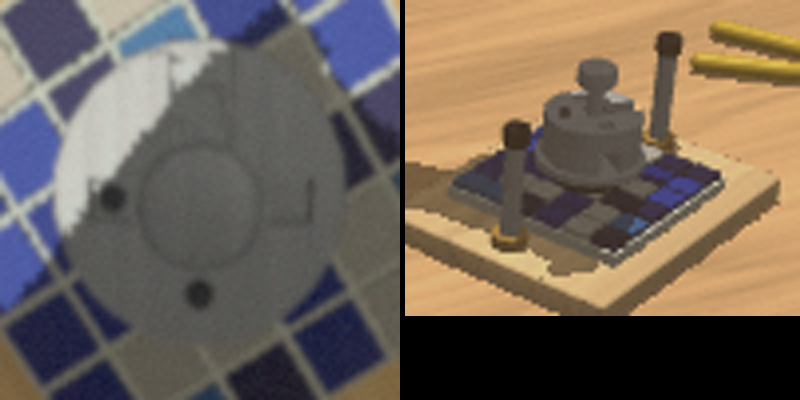

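The lower pin at (112,197) sits inside the left hole, and the weight's own pin is at (200,293). The scene view shows the stack lying flat, and the arm is clear.

```bash
python3 -c "
from cell import ctrl
print(ctrl.finish_job())"
```

```text
the job is handed in; nothing more can be done
None
```

The loose weight is on the stem, turned about 80° and lying flat on the lower weight with the lower pin in one of its holes; I released it and handed the job in at about 19 s on the robot's clock.

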